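# Clear the remote off the battery box, then open it

## Robot

A 6-joint arm with a two-finger parallel gripper is mounted at the origin on the work surface. World frame = base frame: x ahead of the robot, y to its left, z up, the work surface at z = 0. Lengths are in m, angles in rad, forces in N, time in s.
With the tool pointing down it reaches from about 0.35 to 0.85 m from the base axis. Payload 8.1 kg.
Tool frame: the origin (TCP) lies on the centre line of the jaws, within the pads' length; the fingertips stand 17 mm ahead of it and the grasp point (between the pads) lies 2 mm behind it; z points along the fingers, y is the line along which they close (so a half turn about z gives the same grasp; the last joint's range is limited). The gripper opens to 93 mm and grips with 3 to 60 N. Pads are 15 mm wide; open, the fingers measure 128 mm over their backs; the gripper's body (75 mm by 188 mm) begins 65 mm behind the grasp point.
Start: joints at [-1.415, 0.13, 1.488, -0, 1.523, -0.085], TCP at [0.143, -0.583, 0.236] pointing down, gripper open.
Joint ranges: [-2.96, 2.96], [-0.89, 2.26], [0.02, 2.5], [-1.34, 4.48], [0, 2.73], [-2.66, 2.66]. Speed limits (rad/s): [2.39, 2.39, 2.79, 3.14, 3.14, 3.14].

## Interface

Orientations are given as a rotation vector (axis times angle).
In Python, from plant import telemetry, viewer, order gives the robot as it stands.
- The arm moves only by the tool send_rows, never from a script. Its argument "plan" is a list that holds one entry, the list of rows, each a list of 5 numbers: the closure, from -1 (fully open) to 1 (shut), then the shift along the world's x, y, z normalised to -1 to 1, where 1 is 0.2 m, then the turn about the world's z normalised to -1 to 1, where 1 is 60 degrees. A call has 1 to 20 rows; each row is the pose to reach, as a shift and turn from the pose commanded when the call began; what a row does not reach only later rows make up. A row lasts 1/12 s, in which the tool goes at most 41.7 mm and 7.16 degrees, less where a joint would pass 70% of its speed; a pose out of reach is approached as far as the arm can. A call with a number of a shift or a turn outside -1 to 1 is refused whole. A call with a gripper value outside its range is refused whole. The fingers move at their own pace and stop on an object; "force" is the grip in N (left out, the last holds). Time passes only in rows, so rows that repeat a pose let the fingers close. It gives the time, the measured TCP pose, the force, the opening and the grip force at its end, in the units of the state.
- telemetry.read_state(): the state, without advancing time (a new reading comes with each control period).
- viewer.read_camera(name): name is "scene" or "top" or "wrist"; returns (picture, depth): 420x560x3 uint8, blue, green, red; 420x560 float32, m along the optical axis (not along the pixel's ray), 0 where there is no reading.
- viewer.calibration(name): a dict with "camera_matrix" (3x3 intrinsics, pixels), "dist_coeffs" ([k1, k2, p1, p2, k3] as OpenCV has them; the pictures are not rectified), "extrinsics" (4x4, takes a point from camera to world coordinates); the wrist camera has in their place "hand_eye" (4x4, takes a point from camera to tool coordinates, whose origin is the TCP and whose axes are the flange's). Camera axes: x right, y up, looking along -z (the intrinsics and any distortion apply to the point x, -y, -z); pixel columns grow to the right and rows downward; lengths in m; the calibration is good to about 2 mm. A picture is of the moment at which its call begins: read the wrist's pose just before it. calibration takes no time and is no camera call.
- order.close_job(): hands the job in; it is judged then, once.
The state is a dict: "t": time; "q": joint angles; "dq": joint speeds; "joint_torque": joint torques, N m; "tool_pos": TCP position; "orientation": TCP orientation; "force": force on the tool from outside, world axes, zero at the start; "wrist_torque": the same for the moment, N m; "opening": finger opening in m; "gripper_force": force on a finger pad.
Only numpy, scipy, OpenCV 4.12 (cv2) and the standard library are available. Lean on these libraries where they do the work, as an engineer would, in place of code of your own. Each camera call takes 0.05 s, during which the arm holds its last target. There are 200 camera calls.

## Task

A stray remote is lying on the lid of the clear battery box. Lay it down gently (do not drop it), buttons up, flat inside the free, blue-felted lane of the black caddy, lengthwise like the other two remotes; only then lift the box's lid (it has a black pull tab) until it stands upright or beyond, and leave it open. Leave the parked remotes, torch, coaster, glasses case and bowl where they are.

Things in the scene. Friction and masses are not known exactly. Their poses are not given: they have to be found in the camera images.
- remote: the stray remote on the battery box lid: grey plastic with a black button face, 160 x 40 x 21 mm (x, y, z), about 0.12 kg. Origin: centre of its underside; x along its length, z up out of its button face. It lies crosswise on the closed lid, behind the tab
- felt: thin blue felt strip (under 1 mm thick, it may be ignored) on the floor of the caddy's free lane: 180 x 66 mm. Origin: centre of the lane at the level of its floor, 4 mm above the cabinet top; x along the lane. Which of the three lanes is free varies
- caddy: black plastic caddy, fixed, 193 x 232 mm (x, y), rim 12 mm high: three open lanes side by side along its x, each 185 mm long x 72 mm wide inside, 76 mm apart (y = -76, 0, +76 mm), 4 mm floor, 4 mm walls that stand 8 mm above the lane floor. Origin: centre of its underside
- remote_a: parked grey remote in a lane of the caddy, 160 x 40 x 21 mm (x, y, z), about 0.12 kg. Origin: centre of its underside; x along its length, z up out of its button face
- remote_b: another parked grey remote in a lane of the caddy, 160 x 40 x 21 mm (x, y, z), about 0.12 kg. Origin: centre of its underside; x along its length, z up out of its button face
- battery_box: clear acrylic battery box with cells in it, fixed: 150 x 170 x 55 mm (x, y, z) without the lid. Origin: centre of its underside. Its lid (same outline, 5 mm thick, top face 60.5 mm above the origin when shut) hinges along its far, +x, top edge (along y)
- lid (a joint): lid angle in rad: 0 shut, 1.57 upright, 1.9 the stop; stiff hinge, the lid stays where it is left. About 2 N at the tab lifts it
- lid_tab (a point): the lid's black pull tab, a fin standing up from the lid on its centre line: 12 mm thick along the box's y, 26 mm long along x, 32 mm high, its centre 18 mm behind the lid's front edge. This point is the fin's top centre, 32 mm above the lid's top face when shut
- lid_hinge (a point): point on the hinge axis at the middle of the box's far edge, at the lid's underside; the tab is 132 mm in front of it
- torch: chrome torch standing on its head, 42 mm across, 126 mm tall with the button at the top. Origin: centre of its underside
- coaster: white ceramic coaster, disc 96 mm across, 8 mm thick. Origin: centre of its underside
- glasses_case: blue glasses case, 60 x 155 x 36 mm. Origin: centre of its underside
- bowl: blue ceramic bowl, 110 mm across, 50 mm high. Origin: centre of its underside

How it is judged:
By the outcome, as a careful person would: the job done as asked, in the order asked, and still so for the second after the job is handed in, with the robot touching nothing.
It also fails if it takes over 51 s, if anything falls off the work surface, if the arm or the gripper's body presses on something with over 40 N, if the wrist force passes 120 N, or if a joint passes its speed limit or range.

## Working session

There is one attempt and no reset: what is moved stays moved. The work goes in short steps, Python scripts to look and compute and a tool call to move; the robot and the scene stay as the last step left them, time stands still between calls to the robot, and variables do not carry over. Pictures are saved under pics/ and viewed, at most 11 in all, crops included, and the job is handed in when it is done.

Besides the shell and the picture viewer there is one more tool, called after "Call:" as name(argument=value, ...) on one line, values as JSON. send_rows: Moves the arm, as the interface text tells. Scaled input: -1 to 1 covers 0.2 m each way for a shift and 60 degrees each way for a turn. Its arguments: {"type":"object","properties":{"plan":{"type":"array"},"force":{"type":"number"}},"required":["plan"]}

```bash
mkdir -p pics
cat > h.py <<'E'
import numpy as np,cv2
from plant import telemetry,viewer,order
def grab(n):
    s=telemetry.read_state(); im,d=viewer.read_camera(n); c=viewer.calibration(n)
    K=np.array(c["camera_matrix"],float);D=np.array(c["dist_coeffs"],float)
    if "extrinsics" in c: T=np.array(c["extrinsics"],float)
    else:
        W=np.eye(4);W[:3,:3]=cv2.Rodrigues(np.array(s["orientation"],float))[0];W[:3,3]=s["tool_pos"]
        T=W@np.array(c["hand_eye"],float)
    return im,d,K,D,T
def rays(px,K,D,T):
    p=cv2.undistortPoints(np.array(px,float).reshape(-1,1,2),K,D).reshape(-1,2)
    r=np.c_[p[:,0],-p[:,1],-np.ones(len(p))]
    return T[:3,3],r@T[:3,:3].T
def onplane(px,z,K,D,T):
    o,r=rays(px,K,D,T); return o+r*((z-o[2])/r[:,2])[:,None]
def cloud(d,K,D,T):
    h,w=d.shape;u,v=np.meshgrid(np.arange(w),np.arange(h))
    o,r=rays(np.c_[u.ravel(),v.ravel()],K,D,T)
    return (o+r*d.reshape(-1,1)).reshape(h,w,3)
E
python3 - <<'E'
from h import *
for n in("top","scene"):
    im,d,K,D,T=grab(n);cv2.imwrite(f"pics/{n}0.png",im);np.savez(f"{n}0.npz",im=im,d=d,K=K,D=D,T=T);print(n,T.round(3),(d>0).mean())
print(telemetry.read_state())
E
```

```text
top [[-0.013  0.986 -0.165  0.425]
 [-1.    -0.01   0.018 -0.037]
 [ 0.016  0.165  0.986  1.076]
 [ 0.     0.     0.     1.   ]] 0.9961947278911565
scene [[-0.721 -0.587  0.368  0.927]
 [ 0.693 -0.611  0.384  0.304]
 [-0.001  0.532  0.847  0.888]
 [ 0.     0.     0.     1.   ]] 0.9960459183673469
{'t': 0.1, 'q': array([-1.41540768e+00,  1.31083888e-01,  1.48916091e+00, -3.26520224e-05,
        1.52299573e+00, -8.53809767e-02]), 'dq': array([ 0.00024296, -0.00191951, -0.00117201,  0.00102628, -0.00063972,
        0.00155454]), 'joint_torque': array([ 4.76992609e-04, -5.61341500e+01, -4.93094909e+01,  7.70650199e-02,
        2.91880203e-02, -4.37589779e-05]), 'tool_pos': array([ 0.14301663, -0.58221036,  0.23469857]), 'orientation': array([-3.11722125e+00, -3.77092023e-01,  1.41711465e-04]), 'force': array([-0.3086881 , -0.06164919,  0.03645708]), 'wrist_torque': array([ 0.03640496, -0.00384928, -0.03084191]), 'gripper_force': 0.0, 'opening': 0.09298826306614817}
```

View pics/top0.png

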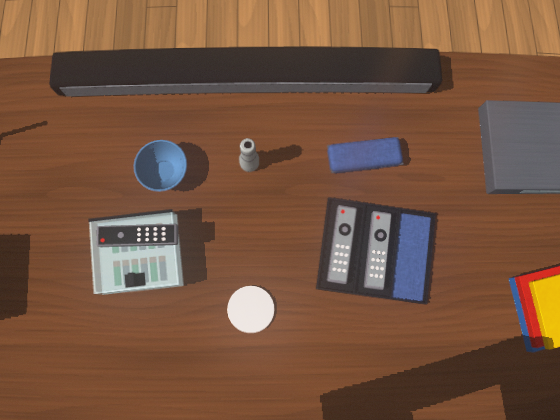

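View pics/scene0.png

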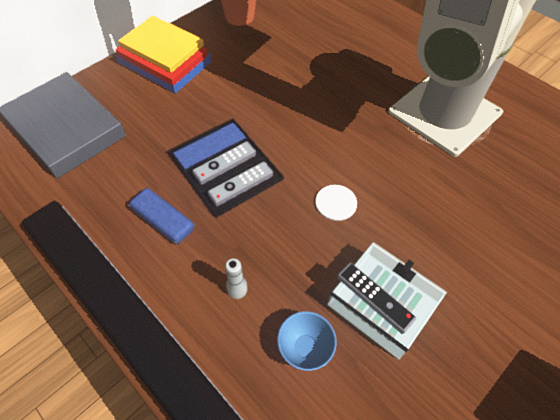

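Run:
```python
from h import *
def rect(P):
    (c,s,a)=cv2.minAreaRect(P[:,:2].astype(np.float32)*1000); return np.round(c,1),np.round(s,1),round(a,1)
for n in("top","scene"):
    z=np.load(n+"0.npz");im,d,K,D,T=[z[k] for k in("im","d","K","D","T")]
    C=cloud(d,K,D,T);hsv=cv2.cvtColor(im,cv2.COLOR_BGR2HSV)
    X,Y,Z=C[...,0],C[...,1],C[...,2]
    box=(X>.2)&(X<.6)&(Y>.1)&(Y<.5)
    # felt
    m=((hsv[...,0]>100)&(hsv[...,0]<130)&(hsv[...,1]>100)&(Z<.02)).astype(np.uint8)
    m[(Y<-.5)|(X>.6)]=0
    l,lab,st,ce=cv2.connectedComponentsWithStats(m)
    for i in range(1,l):
        if st[i,4]>300:
            ys,xs=np.where(lab==i);print(n,"felt",st[i],rect(onplane(np.c_[xs,ys],.004,K,D,T)))
    for a,b,nm in((.074,.09,"remote"),(.09,.1,"tab"),(.058,.066,"lid")):
        m=(box&(Z>a)&(Z<b)&(d>0)).astype(np.uint8)
        l,lab,st,ce=cv2.connectedComponentsWithStats(m)
        for i in range(1,l):
            if st[i,4]>25:
                k=lab==i;print(n,nm,st[i],rect(C[k]),np.median(Z[k]).round(4))
    dark=((hsv[...,2]<75)&box&(Z>.055)).astype(np.uint8)
    l,lab,st,ce=cv2.connectedComponentsWithStats(dark)
    for i in range(1,l):
        if st[i,4]>80:
            ys,xs=np.where(lab==i);print(n,"dark",st[i],rect(onplane(np.c_[xs,ys],.0815,K,D,T)),np.median(Z[lab==i]))
```

```text
top felt [ 393  221   37   80 2265] (array([ 521.5, -344.2]), array([ 64.4, 168.7]), 80.9)
top remote [  97  224   81   23 1664] (array([567.5, 210.8]), array([ 41.1, 158.1]), 1.3) 0.082
top tab [128 273   8  13  69] (array([480.6, 216.1]), array([24.5, 11.5]), 11.4) 0.0924
top lid [  88  220   91   74 3820] (array([535.1, 223. ]), array([146.1, 170.4]), 5.7) 0.0607
top dark [164 225  10  17 136] (array([569.3, 147.6]), array([31.3, 17.6]), 1.0) 0.08201344115767872
top dark [ 99 226  64  18 796] (array([567.6, 222.6]), array([ 32.5, 124.9]), 0.7) 0.08223023828641546
top dark [125 273  20  14 232] (array([480.4, 212. ]), array([25., 37.]), 1.1) 0.06402907810754366
scene felt [ 177  123   69   42 1223] (array([ 519.3, -346.4]), array([ 63. , 168.7]), 81.1)
scene remote [ 338  262   78   71 1747] (array([569.8, 211.6]), array([158.8,  41.9]), 89.9) 0.0812
scene remote [401 266  11  10  33] (array([488.4, 221. ]), array([10.4, 20.4]), 61.6) 0.0849
scene tab [403 260  11  13  60] (array([483.3, 216.7]), array([26. , 11.2]), 3.6) 0.0913
scene lid [ 337  242  110  108 3449] (array([535.4, 221.5]), array([144.6, 171. ]), 5.2) 0.06
scene dark [393 260  22  22 246] (array([484.8, 217.1]), array([39. , 36.6]), 7.2) 0.06244451889244568
scene dark [341 265  30  27 242] (array([569.5, 161.7]), array([32.3, 49.4]), 1.0) 0.08156141470371941
scene dark [363 283  51  45 691] (array([568.4, 238.3]), array([32.4, 93.6]), 1.2) 0.08130025909452898
```

Call:
send_rows(plan=[[[-1, 0.27, 0.5, 0, 0.32], [-1, 0.53, 1, 0, 0.64], [-1, 0.53, 1, 0, 0.64], [-1, 0.53, 1, 0, 0.64], [-1, 0.53, 1, 0, 0.64], [-1, 0.53, 1, 0, 0.64], [-1, 0.53, 1, 0, 0.64]]], force=15)

```text
t: 0.68
tool_pos: [0.2507, -0.3795, 0.2354]
orientation: [-2.816, -1.391, -0.002]
force: [-0.4, -0.5, 0.2]
opening: 0.0929
gripper_force: 0.0
```

Call:
send_rows(plan=[[[-1, 0.53, 1, 0, 0.64], [-1, 0.53, 1, 0, 0.64], [-1, 0.53, 1, 0, 0.64], [-1, 0.53, 1, 0, 0.64], [-1, 0.53, 1, 0, 0.64], [-1, 0.53, 1, 0, 0.64], [-1, 0.53, 1, 0, 0.64]]])

```text
t: 1.27
tool_pos: [0.3564, -0.1803, 0.2356]
orientation: [-2.203, -2.239, -0.001]
force: [-0.6, -1.0, -0.2]
opening: 0.0929
gripper_force: 0.0
```

Call:
send_rows(plan=[[[-1, 0.53, 1, 0, 0], [-1, 0.53, 1, 0, 0], [-1, 0.53, 1, 0, 0], [-1, 0.53, 1, 0, 0], [-1, 0.53, 1, 0, 0], [-1, 0.53, 1, 0, 0]]])

```text
t: 1.77
tool_pos: [0.4627, 0.0196, 0.2353]
orientation: [-2.211, -2.231, -0.001]
force: [0.2, 0.2, 0.2]
opening: 0.093
gripper_force: 0.0
```

Call:
send_rows(plan=[[[-1, 0.54, 0.97, 0, 0], [-1, 0.54, 0.97, 0, 0], [-1, 0.54, 0.97, 0, 0], [-1, 0.54, 0.97, 0, 0], [-1, 0.54, 0.97, 0, 0], [-1, 0.54, 0.97, 0, 0], [-1, 0.54, 0.97, 0, 0], [-1, 0.54, 0.97, 0, 0], [-1, 0.54, 0.97, 0, 0]]])

```text
t: 2.52
tool_pos: [0.5692, 0.2094, 0.2351]
orientation: [2.212, 2.231, -0.002]
force: [-0.7, -0.8, 0.2]
opening: 0.0926
gripper_force: 0.0
```

Run:
```python
from h import *
s=telemetry.read_state();print(s["t"],s["tool_pos"],s["orientation"],s["q"])
im,d,K,D,T=grab("wrist");cv2.imwrite("pics/w1.png",im)
C=cloud(d,K,D,T);Z=C[...,2]
for a,b in((.074,.088),(.088,.1),(.056,.066)):
    m=((Z>a)&(Z<b)&(d>.1)).astype(np.uint8)
    l,lab,st,ce=cv2.connectedComponentsWithStats(m)
    for i in range(1,l):
        if st[i,4]>400:
            k=lab==i;print(st[i],cv2.minAreaRect((C[k][:,:2]*1000).astype(np.float32)),np.median(Z[k]))
```

```text
2.5167 [0.56924036 0.20940592 0.23506693] [ 2.21232451e+00  2.23050708e+00 -2.19118858e-03] [ 2.68408813e-01  1.49395663e-01  1.46846049e+00 -7.03187960e-04
  1.52494174e+00  2.60256387e-01]
[ 253  102   46  169 7295] ((568.837158203125, 212.01336669921875), (40.013877868652344, 158.76202392578125), 1.167545199394226) 0.08202654299792789
[  154    76   175   187 19598] ((538.9140625, 222.55453491210938), (150.7779541015625, 170.95188903808594), 6.040040493011475) 0.06047966867341453
```

View pics/w1.png

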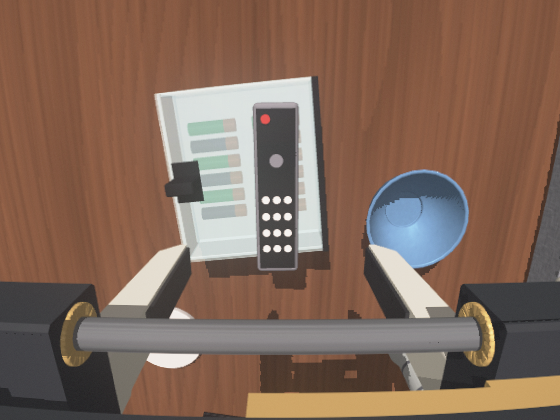

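Call:
send_rows(plan=[[[-0.5, 0, 0, -0.2, 0.012], [-0.5, 0, 0.005, -0.4, 0.012], [-0.5, 0, 0.005, -0.55, 0.012], [-0.5, 0, 0.005, -0.65, 0.012], [-0.5, 0, 0.005, -0.7, 0.012], [-0.5, 0, 0.005, -0.735, 0.012], [-0.5, 0, 0.005, -0.735, 0.012], [-0.5, 0, 0.005, -0.735, 0.012], [-0.5, 0, 0.005, -0.735, 0.012]]])

```text
t: 3.32
tool_pos: [0.5706, 0.2125, 0.0909]
orientation: [2.195, 2.245, 0.005]
force: [0.3, 0.0, 0.5]
opening: 0.0697
gripper_force: 0.0
```

Call:
send_rows(plan=[[[0.5, 0, 0, 0, 0], [0.5, 0, 0, 0, 0], [0.5, 0, 0, 0, 0], [0.5, 0, 0, 0, 0], [0.5, 0, 0, 0, 0], [0.5, 0, 0, 0, 0], [0.5, 0, 0, 0, 0], [0.5, 0, 0, 0, 0]]], force=25)

```text
t: 3.98
tool_pos: [0.5691, 0.2124, 0.0887]
orientation: [-2.196, -2.247, -0.0]
force: [-0.4, 0.5, 1.4]
opening: 0.0395
gripper_force: 25.0
```

Call:
send_rows(plan=[[[0.5, 0, 0, 0.05, 0], [0.5, 0, 0, 0.15, 0], [0.5, 0, 0, 0.3, 0], [0.5, 0, 0, 0.45, 0], [0.5, 0, 0, 0.6, 0], [0.5, 0, 0, 0.7, 0], [0.5, 0, 0, 0.7, 0], [0.5, 0, 0, 0.7, 0], [0.5, 0, 0, 0.7, 0]]])

```text
t: 4.73
tool_pos: [0.5685, 0.2121, 0.2275]
orientation: [-2.195, -2.246, 0.002]
force: [-0.2, 0.0, -1.7]
opening: 0.0399
gripper_force: 25.0
```

Call:
send_rows(plan=[[[0.5, -0.01, -0.1, 0, -0.06], [0.5, -0.02, -0.22, 0, -0.13], [0.5, -0.03, -0.36, 0, -0.21], [0.5, -0.04, -0.5, 0, -0.29], [0.5, -0.05, -0.64, 0, -0.37], [0.5, -0.06, -0.78, 0, -0.46], [0.5, -0.08, -0.93, 0, -0.56]]])

```text
t: 5.32
tool_pos: [0.5517, 0.0253, 0.226]
orientation: [-2.753, -1.51, 0.005]
force: [0.5, -0.3, -1.4]
opening: 0.0396
gripper_force: 25.0
```

Call:
send_rows(plan=[[[0.5, -0.01, -0.14, 0, -0.08], [0.5, -0.02, -0.28, 0, -0.16], [0.5, -0.03, -0.42, 0, -0.24], [0.5, -0.04, -0.56, 0, -0.32], [0.5, -0.05, -0.7, 0, -0.4], [0.5, -0.06, -0.82, 0, -0.48], [0.5, -0.08, -0.93, 0, -0.56]]])

```text
t: 5.9
tool_pos: [0.5357, -0.1609, 0.226]
orientation: [-3.072, -0.648, 0.005]
force: [0.4, -1.2, -0.4]
opening: 0.0396
gripper_force: 25.0
```

Call:
send_rows(plan=[[[0.5, -0.01, -0.14, 0, -0.08], [0.5, -0.02, -0.28, 0, -0.16], [0.5, -0.03, -0.42, 0, -0.24], [0.5, -0.04, -0.56, 0, -0.32], [0.5, -0.05, -0.7, 0, -0.4], [0.5, -0.06, -0.8, 0, -0.46], [0.5, -0.07, -0.88, 0, -0.52], [0.5, -0.08, -0.93, 0, -0.56], [0.5, -0.08, -0.93, 0, -0.56], [0.5, -0.08, -0.93, 0, -0.56], [0.5, -0.08, -0.93, 0, -0.56], [0.5, -0.08, -0.93, 0, -0.56]]])

```text
t: 6.9
tool_pos: [0.5211, -0.3445, 0.2279]
orientation: [-3.13, 0.257, 0.001]
force: [-0.1, 0.2, -0.9]
opening: 0.0395
gripper_force: 25.0
```

Run:
```python
from h import *
s=telemetry.read_state();print(s["t"],s["tool_pos"],s["orientation"],s["opening"])
o=s["orientation"];print("yaw",np.degrees(2*np.arctan2(o[1],o[0])))
for n in("top","scene","wrist"):
    im,d,K,D,T=grab(n);cv2.imwrite(f"pics/{n}2.png",im)
    C=cloud(d,K,D,T);Z=C[...,2];Y=C[...,1]
    hsv=cv2.cvtColor(im,cv2.COLOR_BGR2HSV)
    m=((hsv[...,0]>100)&(hsv[...,0]<130)&(hsv[...,1]>100)&(Z<.03)&(Y<-.2)&(Y>-.5)&(C[...,0]<.62)).astype(np.uint8)
    l,lab,st,ce=cv2.connectedComponentsWithStats(m)
    for i in range(1,l):
        if st[i,4]>300:
            ys,xs=np.where(lab==i);print(n,st[i],cv2.minAreaRect((onplane(np.c_[xs,ys],.004,K,D,T)[:,:2]*1000).astype(np.float32)))
    m=((Z>.16)&(Z<.24)&(d>.1)).astype(np.uint8)
    l,lab,st,ce=cv2.connectedComponentsWithStats(m)
    for i in range(1,l):
        if st[i,4]>300:
            k=lab==i;print(n,"held",st[i],cv2.minAreaRect((C[k][:,:2]*1000).astype(np.float32)),np.median(Z[k]))
```

```text
6.9 [ 0.52113307 -0.34454731  0.22791351] [-3.13016122e+00  2.56544242e-01  1.43127394e-03] 0.03954058234323662
yaw 350.6291585329509
top [ 393  214   34   86 1610] ((525.7239379882812, -344.785888671875), (63.233299255371094, 177.04879760742188), 81.5233154296875)
scene [ 174  123   72   46 1349] ((525.1165161132812, -347.38629150390625), (63.431087493896484, 180.5226593017578), 81.13768005371094)
scene held [ 436   32   54   54 1504] ((46.40961456298828, 5.015193939208984), (57.68241882324219, 131.47364807128906), 7.634161472320557) 0.19515885861659393
scene held [ 163   64   73   41 1142] ((522.7886962890625, -343.3631286621094), (70.24571990966797, 160.59657287597656), 67.13232421875) 0.2206527378486658
wrist held [  199   106   157   213 18884] ((545.089599609375, -348.7196350097656), (70.30738067626953, 110.70907592773438), 80.88343048095703) 0.22179336933738913
wrist held [ 242  355   70   35 2377] ((457.4444274902344, -334.1873474121094), (39.8980827331543, 29.666894912719727), 81.57459259033203) 0.22166860339990796
```

View pics/wrist2.png

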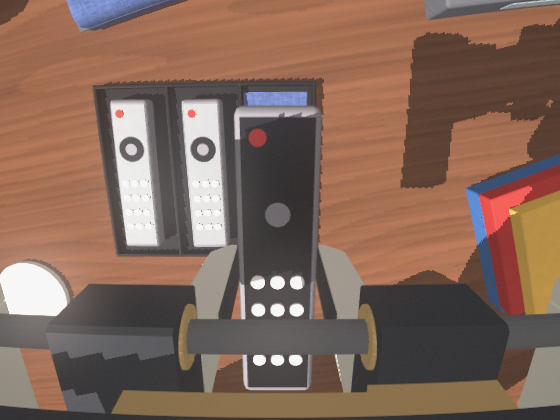

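View pics/scene2.png

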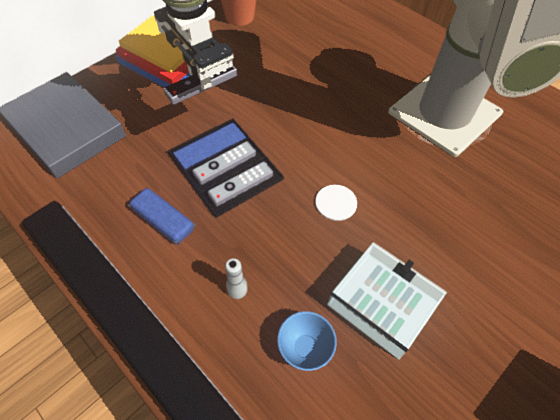

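Call:
send_rows(plan=[[[0.5, 0.01, 0, -0.1, 0.012], [0.5, 0.02, -0.007, -0.25, 0.012], [0.5, 0.022, -0.007, -0.4, 0.012], [0.5, 0.022, -0.007, -0.55, 0.012], [0.5, 0.022, -0.007, -0.68, 0.012], [0.5, 0.022, -0.007, -0.78, 0.012], [0.5, 0.022, -0.007, -0.85, 0.012], [0.5, 0.022, -0.007, -0.9, 0.012], [0.5, 0.022, -0.007, -0.93, 0.012], [0.5, 0.022, -0.007, -0.94, 0.012], [0.5, 0.022, -0.007, -0.945, 0.012], [0.5, 0.022, -0.007, -0.95, 0.012], [0.5, 0.022, -0.007, -0.95, 0.012], [0.5, 0.022, -0.007, -0.95, 0.012]]])

```text
t: 8.22
tool_pos: [0.5261, -0.3475, 0.0397]
orientation: [3.132, -0.24, 0.002]
force: [-0.6, -0.4, -1.3]
opening: 0.0396
gripper_force: 25.0
```

Run:
```python
from h import *
s=telemetry.read_state();print(s["tool_pos"],s["force"])
im,d,K,D,T=grab("wrist");C=cloud(d,K,D,T);Z=C[...,2];X=C[...,0]
m=((Z>.012)&(Z<.06)&(d>.1)&(X<.65)).astype(np.uint8)
cv2.imwrite("pics/w3.png",im)
l,lab,st,ce=cv2.connectedComponentsWithStats(m)
for i in range(1,l):
    if st[i,4]>400:
        k=lab==i;print(st[i],cv2.minAreaRect((C[k][:,:2]*1000).astype(np.float32)),np.median(Z[k]))
```

```text
[ 0.52606402 -0.34753896  0.03966559] [-0.63804955 -0.42270378 -1.32938972]
[   75   100   104   185 14935] ((568.9392700195312, -276.0572204589844), (40.17095947265625, 102.55604553222656), 81.73111724853516) 0.025475166935984034
[   0  102   60  214 8397] ((569.7174682617188, -208.91383361816406), (24.935649871826172, 123.98060607910156), 79.87854766845703) 0.024272808758053988
[  193   106   168   213 19870] ((550.2177124023438, -349.2100830078125), (78.50253295898438, 110.53302764892578), 81.1524429321289) 0.03306433303672235
[ 20 348  36  22 599] ((482.6952819824219, -192.4013671875), (20.611305236816406, 17.568391799926758), 80.84351348876953) 0.025360557614884593
[ 241  355   83   35 2401] ((454.8279724121094, -340.4197082519531), (53.29198455810547, 42.76496887207031), 80.14447021484375) 0.03268588061105038
```

View pics/w3.png

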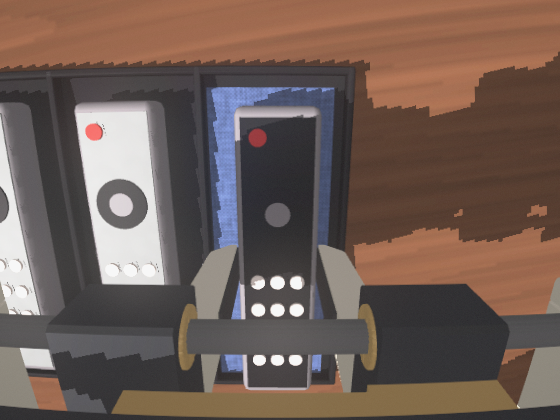

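Call:
send_rows(plan=[[[0.5, 0, 0, -0.01, 0], [0.5, 0, 0, -0.02, 0], [0.5, 0, 0, -0.025, 0], [0.5, 0, 0, -0.03, 0], [0.5, 0, 0, -0.033, 0], [0.5, 0, 0, -0.036, 0], [0.5, 0, 0, -0.036, 0], [0.5, 0, 0, -0.036, 0], [0.5, 0, 0, -0.036, 0]]])

```text
t: 9.02
tool_pos: [0.5256, -0.3472, 0.0323]
orientation: [3.132, -0.24, 0.0]
force: [-1.8, 0.9, 6.1]
opening: 0.0394
gripper_force: 25.0
```

Call:
send_rows(plan=[[[0, 0, 0, 0, 0], [-0.12, 0, 0, 0, 0], [-0.12, 0, 0, 0, 0], [-0.12, 0, 0, 0, 0], [-0.12, 0, 0, 0, 0], [-0.12, 0, 0, 0, 0], [-0.12, 0, 0, 0.05, 0], [-0.12, 0, 0, 0.15, 0], [-0.12, 0, 0, 0.3, 0], [-0.12, 0, 0, 0.45, 0], [-0.12, 0, 0, 0.6, 0], [-0.12, 0, 0, 0.8, 0], [-0.12, 0, 0, 0.9, 0], [-0.12, 0, 0, 0.95, 0], [-0.12, 0, 0, 0.95, 0], [-0.12, 0, 0, 0.95, 0]]])

```text
t: 10.35
tool_pos: [0.5254, -0.347, 0.2209]
orientation: [-3.132, 0.24, 0.0]
force: [-0.4, 0.3, -1.1]
opening: 0.052
gripper_force: 0.0
```

Run:
```python
from h import *
s=telemetry.read_state();print(s["t"],s["tool_pos"],s["force"])
ims=[]
for n in("wrist","scene"):
    im,d,K,D,T=grab(n);C=cloud(d,K,D,T);Z=C[...,2];X=C[...,0];Y=C[...,1];ims.append(im)
    m=((Z>.018)&(Z<.035)&(d>.1)&(X<.65)&(Y<-.1)).astype(np.uint8)
    l,lab,st,ce=cv2.connectedComponentsWithStats(m)
    for i in range(1,l):
        if st[i,4]>300:
            k=lab==i;print(n,st[i],cv2.minAreaRect((C[k][:,:2]*1000).astype(np.float32)),np.median(Z[k]))
    if n=="scene":
        for a,b,nm in((.086,.1,"tab"),(.056,.066,"lid")):
            k=(Z>a)&(Z<b)&(X>.4)&(X<.65)&(Y>.1)&(Y<.35);print(nm,cv2.minAreaRect((C[k][:,:2]*1000).astype(np.float32)),k.sum())
cv2.imwrite("pics/w4.png",ims[0])
```

```text
10.35 [ 0.52535965 -0.34699799  0.22093186] [-0.3791359   0.28682815 -1.11797378]
wrist [ 106  102   52  150 5654] ((553.432861328125, -197.50042724609375), (40.68410110473633, 159.658447265625), 79.94246673583984) 0.025530734755354917
wrist [ 179  102   47  151 5653] ((541.4386596679688, -271.15301513671875), (40.864864349365234, 159.06256103515625), 81.5649642944336) 0.02551559036364387
wrist [ 258  106   41  150 5709] ((525.40576171875, -347.6595764160156), (40.111244201660156, 158.56689453125), 81.0937728881836) 0.02547763098675032
wrist [ 474  169   86  121 1115] ((450.5544738769531, -583.7315673828125), (76.40664672851562, 149.36927795410156), 60.443363189697266) 0.02571246473972827
scene [178 122  61  38 859] ((526.0955200195312, -347.58819580078125), (43.87431335449219, 159.74269104003906), 80.211669921875) 0.02573429343444955
scene [192 141  64  41 938] ((540.4169921875, -270.9938049316406), (43.24076843261719, 161.97666931152344), 80.63451385498047) 0.025897918146926713
scene [ 207  161   66   42 1012] ((553.7553100585938, -197.18829345703125), (43.52952194213867, 161.4292449951172), 79.92596435546875) 0.025728425269953337
tab ((483.32220458984375, 216.9097900390625), (26.469118118286133, 11.369311332702637), 5.5331621170043945) 80
lid ((538.7889404296875, 221.8452606201172), (152.61558532714844, 170.09564208984375), 5.850562572479248) 6377
```

View pics/w4.png

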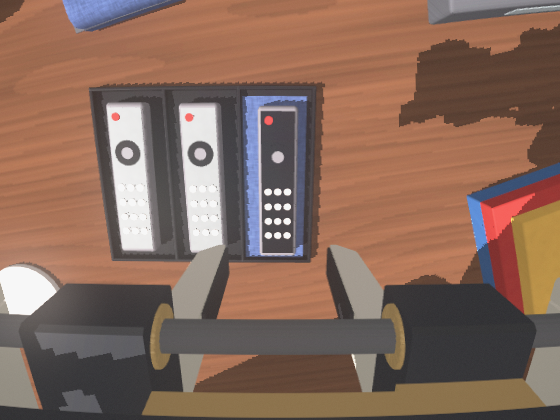

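Call:
send_rows(plan=[[[-0.12, -0.02, 0.2, 0, 0.02], [-0.12, -0.04, 0.4, 0, 0.04], [-0.12, -0.05, 0.6, 0, 0.06], [-0.12, -0.06, 0.8, 0, 0.07], [-0.12, -0.072, 0.939, 0, 0.08], [-0.12, -0.072, 0.939, 0, 0.08]]])

```text
t: 10.95
tool_pos: [0.5097, -0.1541, 0.2189]
orientation: [-3.137, 0.101, 0.006]
force: [-1.5, -0.3, -0.2]
opening: 0.0521
gripper_force: 0.0
```

Call:
send_rows(plan=[[[-0.12, -0.02, 0.2, 0, 0.02], [-0.12, -0.04, 0.4, 0, 0.04], [-0.12, -0.05, 0.6, 0, 0.06], [-0.12, -0.06, 0.8, 0, 0.07], [-0.12, -0.072, 0.939, 0, 0.08], [-0.12, -0.072, 0.939, 0, 0.08]]])

```text
t: 11.45
tool_pos: [0.4953, 0.0327, 0.2194]
orientation: [-3.14, -0.03, 0.005]
force: [-0.9, 0.7, -0.6]
opening: 0.052
gripper_force: 0.0
```

Call:
send_rows(plan=[[[-0.12, -0.02, 0.2, 0, 0.02], [-0.12, -0.04, 0.4, 0, 0.04], [-0.12, -0.05, 0.6, 0, 0.06], [-0.12, -0.06, 0.75, 0, 0.07], [-0.12, -0.072, 0.88, 0, 0.08], [-0.12, -0.072, 0.939, 0, 0.08], [-0.12, -0.072, 0.939, 0, 0.08], [-0.12, -0.072, 0.939, 0, 0.08], [-0.12, -0.072, 0.939, 0, 0.08], [-0.12, -0.072, 0.939, 0, 0.08]]])

```text
t: 12.28
tool_pos: [0.4826, 0.2147, 0.2211]
orientation: [3.137, 0.151, -0.001]
force: [0.6, 0.5, 1.3]
opening: 0.0525
gripper_force: 0.0
```

Run:
```python
from h import *
s=telemetry.read_state();print(s["t"],s["tool_pos"],s["q"]);o=s["orientation"];print(np.degrees(2*np.arctan2(o[1],o[0])))
im,d,K,D,T=grab("wrist");C=cloud(d,K,D,T);Z=C[...,2];X=C[...,0];Y=C[...,1]
for a,b in((.084,.1),(.056,.066)):
    k=(Z>a)&(Z<b)&(X>.4)&(X<.65)&(Y>.1)&(Y<.35);print(cv2.minAreaRect((C[k][:,:2]*1000).astype(np.float32)) if k.sum() else 0,k.sum())
cv2.imwrite("pics/w5.png",im)
```

```text
12.2833 [0.48261279 0.21472722 0.22106914] [ 3.21852533e-01 -5.64374894e-02  1.70624348e+00 -4.48176454e-04
  1.49244425e+00  1.79618672e+00]
5.528892016120718
((482.68292236328125, 216.6761932373047), (25.705280303955078, 11.132326126098633), 5.501467227935791) 432
((539.0712890625, 222.80422973632812), (150.96714782714844, 170.98631286621094), 5.920695781707764) 31813
```

View pics/w5.png

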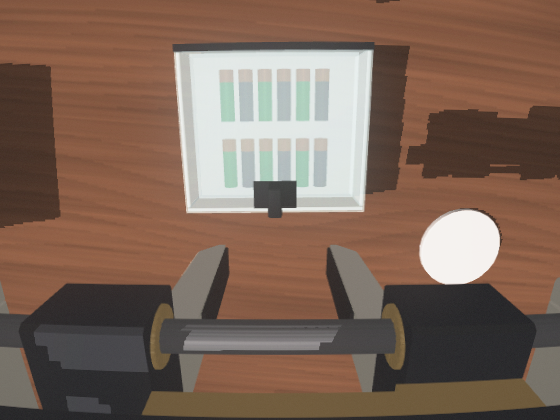

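Call:
send_rows(plan=[[[-0.12, 0, 0.01, -0.15, 0.003], [-0.12, 0, 0.01, -0.3, 0.003], [-0.12, 0, 0.01, -0.45, 0.003], [-0.12, 0, 0.01, -0.55, 0.003], [-0.12, 0, 0.01, -0.63, 0.003], [-0.12, 0, 0.01, -0.67, 0.003], [-0.12, 0, 0.01, -0.685, 0.003], [-0.12, 0, 0.01, -0.685, 0.003], [-0.12, 0, 0.01, -0.685, 0.003], [-0.12, 0, 0.01, -0.685, 0.003]]])

```text
t: 13.17
tool_pos: [0.4835, 0.2185, 0.086]
orientation: [-3.137, -0.159, -0.004]
force: [0.7, -0.9, 0.7]
opening: 0.0526
gripper_force: 0.0
```

Call:
send_rows(plan=[[[1, 0, 0, 0, 0], [1, 0, 0, 0, 0], [1, 0, 0, 0, 0], [1, 0, 0, 0, 0], [1, 0, 0, 0, 0], [1, 0, 0, 0, 0], [1, 0, 0, 0, 0], [1, 0, 0, 0, 0], [1, 0, 0, 0, 0], [1, 0, 0, 0, 0]]], force=12)

```text
t: 14.0
tool_pos: [0.4824, 0.2171, 0.0844]
orientation: [3.135, 0.159, -0.0]
force: [-0.5, -6.4, 1.5]
opening: 0.0118
gripper_force: 12.0
```

Call:
send_rows(plan=[[[1, 0.006, 0.001, 0.028, 0], [1, 0.015, 0.002, 0.057, 0], [1, 0.025, 0.003, 0.085, 0], [1, 0.036, 0.004, 0.112, 0], [1, 0.048, 0.005, 0.139, 0], [1, 0.061, 0.006, 0.166, 0], [1, 0.091, 0.009, 0.217, 0], [1, 0.125, 0.013, 0.265, 0], [1, 0.163, 0.017, 0.31, 0], [1, 0.163, 0.017, 0.31, 0]]])

```text
t: 14.83
tool_pos: [0.5168, 0.2208, 0.1487]
orientation: [3.136, 0.158, 0.003]
force: [-3.7, -6.8, 3.8]
opening: 0.0123
gripper_force: 12.0
```

Run:
```python
from h import *
im,d,K,D,T=grab("scene");cv2.imwrite("pics/s6.png",cv2.resize(im[180:380,280:480],None,fx=2.5,fy=2.5))
s=telemetry.read_state();print(s["tool_pos"],s["force"],s["opening"],s["gripper_force"])
```

```text
[0.51632033 0.22069908 0.1481715 ] [-1.79299944 -6.81769648  4.36312963] 0.011953444316645509 11.996777057647705
```

View pics/s6.png

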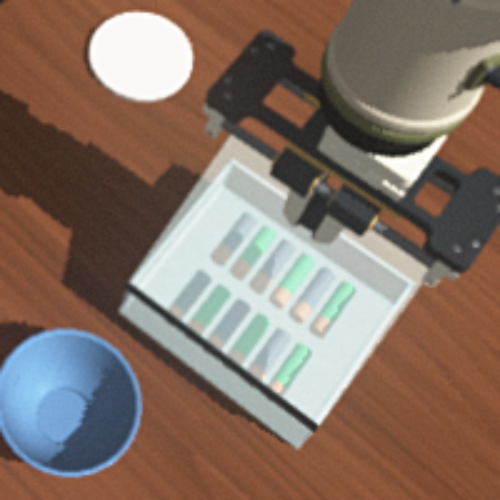

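Call:
send_rows(plan=[[[1, 0.032, 0.003, 0.031, 0], [1, 0.064, 0.006, 0.061, 0], [1, 0.1, 0.01, 0.088, 0], [1, 0.135, 0.013, 0.113, 0], [1, 0.174, 0.017, 0.135, 0], [1, 0.212, 0.021, 0.155, 0], [1, 0.254, 0.025, 0.172, 0], [1, 0.295, 0.03, 0.187, 0], [1, 0.295, 0.03, 0.187, 0]]])

```text
t: 15.63
tool_pos: [0.5754, 0.2269, 0.1844]
orientation: [3.137, 0.158, 0.001]
force: [0.8, -5.7, 0.7]
opening: 0.0119
gripper_force: 12.0
```

Call:
send_rows(plan=[[[1, 0.042, 0.004, 0.012, 0], [1, 0.085, 0.008, 0.021, 0], [1, 0.128, 0.013, 0.027, 0], [1, 0.172, 0.017, 0.03, 0], [1, 0.216, 0.021, 0.03, 0], [1, 0.261, 0.026, 0.027, 0], [1, 0.305, 0.031, 0.021, 0], [1, 0.348, 0.035, 0.013, 0], [1, 0.405, 0.041, -0.002, 0], [1, 0.459, 0.046, -0.023, 0], [1, 0.459, 0.046, -0.023, 0], [1, 0.459, 0.046, -0.023, 0]]])

```text
t: 16.63
tool_pos: [0.6669, 0.2365, 0.18]
orientation: [3.137, 0.158, 0.003]
force: [2.9, -3.8, 2.3]
opening: 0.0117
gripper_force: 12.0
```

Run:
```python
from h import *
im,d,K,D,T=grab("scene");cv2.imwrite("pics/s7.png",cv2.resize(im[160:400,260:500],None,fx=2.4,fy=2.4))
s=telemetry.read_state();print(s["tool_pos"],s["force"],s["opening"],s["gripper_force"])
```

```text
[0.66662845 0.23649035 0.18008009] [ 3.61983249 -3.88959497  2.38573317] 0.011900955595873446 12.003622949123383
```

View pics/s7.png

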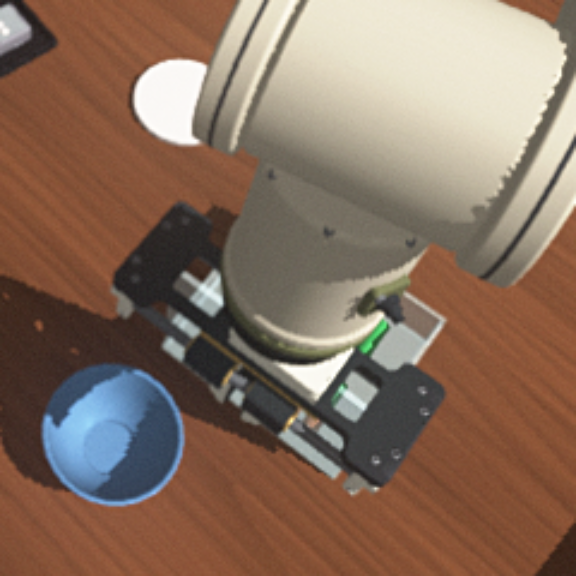

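Call:
send_rows(plan=[[[0.1, 0, 0, 0, 0], [0.1, 0, 0, 0, 0], [0.1, 0, 0, 0, 0], [0.1, 0, 0, 0, 0], [0.1, 0, 0, 0, 0], [0.1, 0, 0, 0, 0], [0.1, 0, 0, 0.1, 0], [0.1, 0, 0, 0.2, 0], [0.1, 0, 0, 0.35, 0], [0.1, 0, 0, 0.5, 0], [0.1, 0, 0, 0.65, 0], [0.1, 0, 0, 0.75, 0], [0.1, 0, 0, 0.75, 0], [0.1, -0.2, -0.2, 0.75, 0], [0.1, -0.4, -0.4, 0.75, 0], [0.1, -0.6, -0.6, 0.75, 0], [0.1, -0.8, -0.8, 0.75, 0], [0.1, -0.9, -1, 0.75, 0], [0.1, -0.9, -1, 0.75, 0], [0.1, -0.9, -1, 0.75, 0]]])

```text
t: 18.35
tool_pos: [0.4831, 0.0344, 0.3284]
orientation: [3.137, 0.158, -0.002]
force: [0.1, 0.2, -0.4]
opening: 0.0416
gripper_force: 0.0
```

Run:
```python
from h import *
a,dd,K,D,T=grab("top");im,d,K,D,T=grab("scene")
C=cloud(d,K,D,T);Z=C[...,2];X=C[...,0];Y=C[...,1]
k=(Z>.07)&(Z<.21)&(X>.55)&(X<.72)&(Y>.12)&(Y<.34)
P=C[k];xp=(P[:,0]-.6136)*.9949+(P[:,1]-.2296)*.1011
for z0 in np.arange(.07,.21,.02):
    q=(P[:,2]>z0)&(P[:,2]<z0+.02);print(round(z0,2),q.sum(),np.percentile(xp[q],[5,50,95]).round(4) if q.sum() else 0)
cv2.imwrite("pics/s8.png",np.vstack([np.hstack([im[100:400,150:460]]),a[90:320,80:390]]))
print(telemetry.read_state()["t"])
```

```text
0.07 237 [0.0065 0.0079 0.0092]
0.09 256 [0.0089 0.0103 0.0115]
0.11 273 [0.0114 0.0126 0.0141]
0.13 299 [0.0135 0.015  0.0165]
0.15 321 [0.0161 0.0176 0.0189]
0.17 362 [0.0184 0.0201 0.0514]
0.19 734 [0.0183 0.0218 0.0467]
18.45
```

View pics/s8.png

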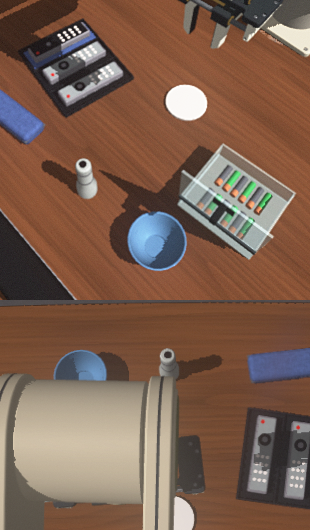

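The lid leans about 7° past upright, so it is open. The remote lies in its lane, and the arm is clear of everything.

```bash
python3 -c "
from plant import order
print(order.close_job())"
```

```text
the job is handed in; nothing more can be done
None
```

The remote is lying flat, buttons up, in the felt lane, the box lid stands open at about 97°, and the job was handed in at about 18.5 s of the 51 s allowed.

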